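Turn the rinsed beaker over onto its drip dish

ROBOT

A 6-joint arm with a two-finger parallel gripper is mounted at the origin on the work surface. World frame = base frame: x ahead of the robot, y to its left, z up, the work surface at z = 0. Lengths are in m, angles in degrees, forces in N, time in s.
With the tool pointing down it reaches from about 0.4 to 0.825 m from the base axis. Payload 7 kg.
Tool frame: the origin (TCP) lies midway between the tips of the shut fingers; the grasp point (between the pads) lies ctrl.grasp_offset behind it (ctrl.grasp_offset is the distance from the TCP to the grasp point, in m); z points along the fingers, y is the line along which they close (so a half turn about z gives the same grasp; the last joint's range is limited). The gripper opens to 88 mm and grips with 3 to 60 N. Pads are 19 mm wide; open, the fingers measure 130 mm over their backs; the gripper's body (78 mm by 193 mm) begins 47 mm behind the grasp point.
Start: joints at [-53.451, 20.546, 0.682, 0, -70.136, -16.507], TCP at [0.231, -0.634, 0.227] pointing down, gripper open.
Joint ranges: [-176.03, 176.03], [-82.01, 121.73], [-58.28, 71.71], [-173.87, 95.51], [-174.79, -0.11], [-173.66, 173.66]. Speed limits (degrees/s): [136.94, 136.94, 172.46, 180, 180, 180].

INTERFACE

Orientations are given as [roll, pitch, yaw] about the fixed x, y, z axes, in that order (R = Rz(yaw) Ry(pitch) Rx(roll)).
In Python, from plant import ctrl gives the robot as it stands. The module is installed in compiled form; this text tells all that it offers.
- The arm moves only by the tool send_rows, never from a script. Its argument "increments" is a list that holds one entry, the list of rows, each a list of 4 numbers: the shift along the world's x, y, z normalised to -1 to 1, where 1 is 0.2 m, then the turn about the world's z normalised to -1 to 1, where 1 is 1.5 rad. In form: [[[x, y, z, roll], ...]]. A call has 1 to 12 rows; each row is the pose to reach, as a shift and turn from the pose commanded when the call began; what a row does not reach only later rows make up. A row lasts 1/8 s, in which the tool goes at most 62.5 mm and 10.7 degrees, less where a joint would pass 70% of its speed; a pose out of reach is approached as far as the arm can. A call with a number of a shift or a turn outside -1 to 1 is refused whole. A call with a gripper value outside its range is refused whole. "jaw" is the opening, from 0 (shut) to 1 (fully open), set as the call begins (left out, the last holds). The fingers move at their own pace and stop on an object; the grip force is fixed at half the most. Time passes only in rows, so rows that repeat a pose let the fingers close. It gives the time, the measured TCP pose, the force, the opening and the grip force at its end, in the units of the state.
- ctrl.get_obs(): the state, without advancing time (a new reading comes with each control period).
- ctrl.snapshot(name): name is "scene" or "side" or "wrist"; returns the picture (400x640x3 uint8, red, green, blue); there is no depth.
- ctrl.calibration(name): a dict with "mtx" (3x3 intrinsics, pixels), "eye" and "attitude" of the camera in the world. Camera axes: x right, y up, looking along -z (the intrinsics and any distortion apply to the point x, -y, -z); pixel columns grow to the right and rows downward; lengths in m; the calibration is good to about 2 mm. The wrist camera is an equidistant fisheye: a pixel r from the principal point sees the ray r / f radians off the axis. A picture is of the moment at which its call begins: read the wrist's pose just before it. calibration takes no time and is no camera call; for the wrist camera it gives the pose at the moment of the call.
- ctrl.close_job(): hands the job in; it is judged then, once.
Trained networks look in the newest picture that a camera, given by its name, has taken for a name from the list of things; names that differ only in an ending like _2 or _b are one class to them, and where a whole thing is asked for, a point or a joint stands for the part that bears it (a point fixed in the world has none). Each returns a list of dicts, best first, with "conf" (0 to 1); they miss things now and then, are a little off and sometimes report something else, mostly with a low value. They report only what shows in the picture. A call takes as long as a camera call. They do not tell look-alikes from the thing itself.
- ctrl.trace(thing, camera): "mask" (400x640 bool, what is visible of it) and "bbox" ([left, top, right, bottom] in pixels, round what is visible of it).
- ctrl.spot_point(thing, camera): "pixel" ([row, column] in pixels: a listed point, or the origin of a listed thing).
The state is a dict: "clock": time; "joint_pos": joint angles; "qvel": joint speeds; "tau": joint torques, N m; "tool_pos": TCP position; "orientation": TCP orientation; "force": force on the tool from outside, world axes, zero at the start; "moment": the same for the moment, N m; "opening": finger opening in m; "gripper_force": force on a finger pad.
Only numpy, scipy, OpenCV 4.12 (cv2) and the standard library are available. Lean on these libraries where they do the work, as an engineer would, in place of code of your own. Each camera call takes 0.05 s, during which the arm holds its last target. There are 200 camera calls.

TASK

Put the rinsed beaker away to drain: turn the one beaker that stands mouth-up so that it stands mouth-down in the empty drip dish of its own size, with its whole rim flat on the dish's floor. Set it down with the hand, do not drop it in; you may lay it on its side on the two-rod rest to change your grip. Leave everything else on the bench where it stands.

Things in the scene. Friction and masses are not known exactly. Their poses are not given: they have to be found in the camera images.
- beaker: white plastic beaker, open at one end, standing mouth-up at the start: 66 mm high, outer diameter 53 mm at the closed base and 56 mm at the mouth, walls and base 3 mm thick, about 60 g. Origin at the centre of the closed base's outer face; its z axis runs along the beaker's axis from base to mouth
- beaker_mouth (a point): centre of the beaker's mouth, in the plane of its rim (66 mm from the base)
- rest: fixed two-rod rest; the beaker lies on it on its side without rolling, its axis about 44 mm above the bench. Two level steel rods, 10 mm thick, 100 mm long, along the rest's x axis at y = -19 and +19 mm, rod axes 18 mm above the bench, on black feet 56 mm wide, 13 mm high at x = -38 and +38 mm. Origin: centre of its underside at bench height, z up
- dish_medium: round grey drip dish fixed to the bench; flat floor at z = 4 mm, rim wall 4 mm thick with its top at z = 10 mm; origin at the centre of its underside (bench height), z up. Inner diameter 66 mm, the dish for this beaker; empty at the start
- dish_small: round grey drip dish fixed to the bench; flat floor at z = 4 mm, rim wall 4 mm thick with its top at z = 10 mm; origin at the centre of its underside (bench height), z up. Inner diameter 44 mm, too small for this beaker; empty
- dish_large: round grey drip dish fixed to the bench; flat floor at z = 4 mm, rim wall 4 mm thick with its top at z = 10 mm; origin at the centre of its underside (bench height), z up. Inner diameter 86 mm; the large beaker stands in it
- large_beaker: bystander: larger white beaker already standing mouth-down in the large dish, diameter 74 mm, 85 mm high; origin at the centre of its rim plane, at the bottom
- reagent_bottle: bystander: glass bottle with a blue cap, diameter 64 mm, 140 mm high; origin at the centre of its underside
- vial: bystander: small amber vial with a black cap, diameter 26 mm, 45 mm high; origin at the centre of its underside
- funnel: bystander: white funnel standing wide end down, diameter 74 mm, 85 mm high; origin at the centre of its underside
- spatula: bystander: slim steel lab spatula lying on the bench along its x axis, 148 mm long, 5 mm thick, up to 14 mm wide; origin under its middle
- wash_bottle: bystander: white plastic bottle with an orange cap, diameter 68 mm, 150 mm high; origin at the centre of its underside
Things that resemble listed ones, but are neither listed nor needed, are in the scene too. Leave any brown look-alike of the beaker alone.

How it is judged (in metres and radians):
On the way:
1. the beaker is lowered mouth-down into its dish while the fingers still hold it (mouth within 9 mm of the dish's floor) (angle between beaker's own z axis and vertical above 2.85 rad and horizontal distance between beaker_mouth and dish_medium below 0.01 m and z of beaker_mouth in the frame of dish_medium below 0.013 m and contact force between the fingers and beaker above 0.5 N), for 0.1 s.
At the end, for the whole second after the job is handed in: The beaker stands at rest mouth-down in the medium dish: axis within about 4.5 degrees of straight upside-down, mouth centre within 8 mm of the dish's centre and within 2.5 mm of its floor, beaker slower than 20 mm/s; every bystander within 30 mm of where it was (angle between beaker's own z axis and vertical above 3.06 rad and horizontal distance between beaker_mouth and dish_medium below 0.008 m and z of beaker_mouth in the frame of dish_medium below 0.0065 m and linear speed of beaker below 0.02 m/s and distance of each of large_beaker, reagent_bottle, vial, funnel, spatula, wash_bottle from where it was at the start of the episode below 0.03 m); the robot touches nothing.
It fails at once if a bystander is moved by more than 30 mm (distance of any of large_beaker, reagent_bottle, vial, funnel, spatula, wash_bottle from where it was at the start of the episode above 0.03 m).
It also fails if it takes over 67 s, if anything falls off the work surface, if the arm or the gripper's body presses on something with over 40 N, if the wrist force passes 120 N, or if a joint passes its speed limit or range.

## Working session

There is one attempt and no reset: what is moved stays moved. The work goes in short steps, Python scripts to look and compute and a tool call to move; the robot and the scene stay as the last step left them, time stands still between calls to the robot, and variables do not carry over. Pictures are saved under pics/ and viewed, at most 10 in all, crops included, and the job is handed in when it is done.

Besides the shell and the picture viewer there is one more tool, called after "Call:" by a JSON object that holds its "name" and its "arguments". send_rows: Moves the arm, as the interface text tells. Its arguments: {"type":"object","properties":{"increments":{"type":"array"},"jaw":{"type":"number"}},"required":["increments"]}

```bash
mkdir -p pics
python3 - <<'E'
from plant import ctrl
import cv2
for n in("scene","side","wrist"):
    im=ctrl.snapshot(n); cv2.imwrite(f"pics/{n}0.png",im[:,:,::-1])
    c=ctrl.calibration(n); print(n,c)
    for t in ["beaker","rest","dish_medium","dish_small","dish_large","large_beaker","reagent_bottle","vial","funnel","spatula","wash_bottle","beaker_mouth"]:
        print(t,[(round(d["conf"],2),[round(float(v)) for v in d["pixel"]]) for d in ctrl.spot_point(t,n)][:3])
print(ctrl.grasp_offset,ctrl.get_obs())
E
```

```text
scene {'mtx': array([[418.96870204,   0.        , 332.50657763],
       [  0.        , 418.96870204, 195.45243895],
       [  0.        ,   0.        ,   1.        ]]), 'eye': array([0.96071692, 0.58343377, 0.81541187]), 'attitude': array([ 41.65469343,  -0.26644955, 146.09460425])}
beaker [(0.87, [312, 394]), (0.72, [280, 427]), (0.71, [236, 441])]
rest [(0.8, [180, 361])]
dish_medium [(0.61, [123, 308]), (0.51, [289, 330])]
dish_small [(0.63, [172, 291])]
dish_large [(0.79, [224, 314]), (0.48, [146, 335])]
large_beaker [(0.96, [224, 313])]
reagent_bottle [(0.23, [252, 275])]
vial [(0.76, [227, 358])]
funnel [(0.95, [254, 277]), (0.68, [198, 237]), (0.17, [176, 292])]
spatula [(0.65, [147, 334]), (0.17, [222, 313])]
wash_bottle [(0.82, [199, 237]), (0.33, [224, 317])]
beaker_mouth [(0.94, [220, 446]), (0.83, [297, 400]), (0.59, [268, 430])]
side {'mtx': array([[397.6295002 ,   0.        , 320.09229487],
       [  0.        , 397.6295002 , 192.02987628],
       [  0.        ,   0.        ,   1.        ]]), 'eye': array([ 0.25114739, -0.52374387,  0.57198733]), 'attitude': array([ 52.
[... 1020 characters left out ...]
8, [365, 618])]
0.0188 {'clock': 1.95, 'joint_pos': array([-5.34522890e+01,  2.05439793e+01,  6.82242008e-01, -8.15687256e-04,
       -7.01378906e+01, -1.65074480e+01]), 'qvel': array([ 0.04521716, -0.0211488 ,  0.001937  ,  0.01277577, -0.0644084 ,
       -0.0927635 ]), 'tau': array([-4.72891152e-04, -5.82366157e+01,  2.93304008e+01,  7.00257942e+00,
        1.26078937e-02, -3.55528539e-05]), 'tool_pos': array([ 0.23128701, -0.63410085,  0.22658772]), 'orientation': array([-1.79999861e+02,  8.41264438e-04, -1.59960014e+02]), 'force': array([-0.28035702, -1.2812065 ,  0.29260735]), 'moment': array([-0.03149144, -0.00742873, -0.02510675]), 'gripper_force': 0.0, 'opening': 0.08763302173678891}
```

View pics/scene0.png

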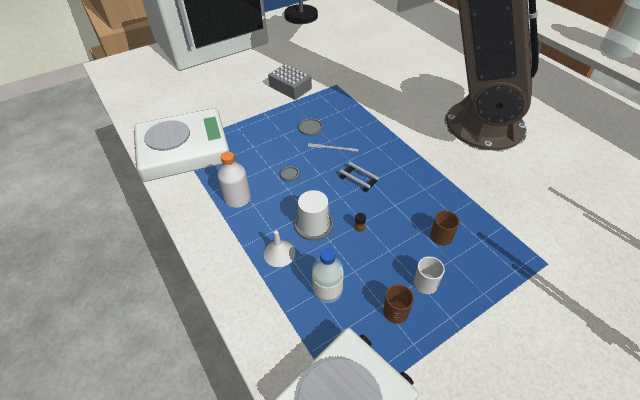

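View pics/side0.png

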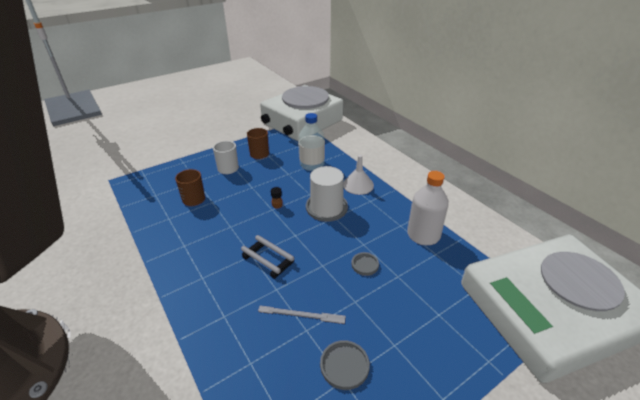

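The scene view shows the white beaker at about col 429, row 275, between two brown look-alikes at (398,304) and (445,228). The rest is at (360,177), the spatula at (333,147), the small dish at (289,173) and the medium dish at (310,127). The side view agrees: beaker (226,157), rest (268,256), medium dish (345,365).

```bash
cat > h.py <<'E'
import numpy as np, cv2
from scipy.spatial.transform import Rotation as Ro
from plant import ctrl
def ray(cam,row,col,cal=None):
    c=cal or ctrl.calibration(cam); K=c["mtx"]
    x=(col-K[0,2])/K[0,0]; y=(row-K[1,2])/K[1,1]
    if cam=="wrist":
        r=np.hypot(x,y); s=np.sin(r)/max(r,1e-9); d=np.array([x*s,-y*s,-np.cos(r)])
    else: d=np.array([x,-y,-1.])
    return c["eye"],Ro.from_euler("xyz",c["attitude"],degrees=True).apply(d)
def onz(cam,row,col,z,cal=None):
    e,d=ray(cam,row,col,cal); return (e+d*(z-e[2])/d[2])[:2]
def proj(cam,P):
    c=ctrl.calibration(cam);K=c["mtx"]
    p=Ro.from_euler("xyz",c["attitude"],degrees=True).inv().apply(np.asarray(P)-c["eye"])
    return np.array([K[0,2]+K[0,0]*p[:,0]/-p[:,2],K[1,2]+K[1,1]*-p[:,1]/-p[:,2]]).T
E
python3 - <<'E'
from h import *
np.set_printoptions(precision=4,suppress=True)
P={"beaker":((275,429),(157,226),.035),"vial":((227,358),(204,276),0),"rest":((180,361),(261,268),0),"medium":((126,310),(365,346),.005),
"small":((173,290),(265,365),.005),"lb":((224,314),(206,325),0),"reag":((290,328),(162,311),0),"funnel":((254,278),(183,358),0),"spat":((147,333),(314,297),0),
"wash":((199,237),(236,424),0),"brownA":((236,443),(201,192),0),"brownB":((312,395),(154,258),0)}
for k,(a,b,z) in P.items(): print(k,onz("scene",*a,z),onz("side",*b,z))
ims={n:ctrl.snapshot(n) for n in("scene","side")}
for n in ims:
    for t in("beaker","dish_medium","rest"):
        for d in ctrl.trace(t,n)[:3]:
            print(n,t,round(d["conf"],2),d["bbox"],d["mask"].sum())
a=cv2.resize(ims["scene"][150:210,320:400],None,fx=6,fy=6,interpolation=3)[:, :400]
b=cv2.resize(ims["side"][225:285,230:300],None,fx=6,fy=6,interpolation=3)[:, :400]
cv2.imwrite("pics/rest.png",np.hstack([a,b])[:,:,::-1])
E
```

```text
beaker [0.5258 0.3122] [0.5265 0.3062]
vial [0.5587 0.1036] [0.5582 0.1117]
rest [ 0.458  -0.0202] [ 0.461  -0.0314]
medium [ 0.4549 -0.2848] [ 0.4569 -0.2855]
small [ 0.606  -0.1446] [ 0.6057 -0.1478]
lb [0.6431 0.0362] [0.646  0.0432]
reag [0.7142 0.2059] [0.7182 0.212 ]
funnel [0.7592 0.0641] [0.7619 0.0699]
spat [ 0.4467 -0.1719] [ 0.4447 -0.165 ]
wash [ 0.765 -0.143] [ 0.7592 -0.1514]
brownA [0.4048 0.2389] [0.4043 0.23  ]
brownB [0.6261 0.3265] [0.6218 0.3255]
scene beaker 0.95 [433.3, 210.5, 460.2, 248.3] 759
scene beaker 0.92 [416.4, 253.7, 446.3, 294.7] 877
scene beaker 0.86 [383.2, 282.1, 411.5, 322.3] 898
scene dish_medium 0.84 [293.2, 116.1, 325.6, 135.5] 336
scene dish_medium 0.17 [314.5, 249.3, 345.2, 304.2] 1337
scene rest 0.68 [340.5, 163.7, 378.7, 191.3] 388
side beaker 0.98 [214.0, 140.1, 238.3, 178.4] 674
side beaker 0.96 [247.1, 126.1, 271.0, 157.1] 613
side beaker 0.55 [174.0, 173.1, 204.7, 202.9] 781
side dish_medium 0.75 [320.3, 340.3, 370.0, 389.0] 2017
side rest 0.56 [242.5, 237.8, 298.5, 277.9] 817
```

View pics/rest.png

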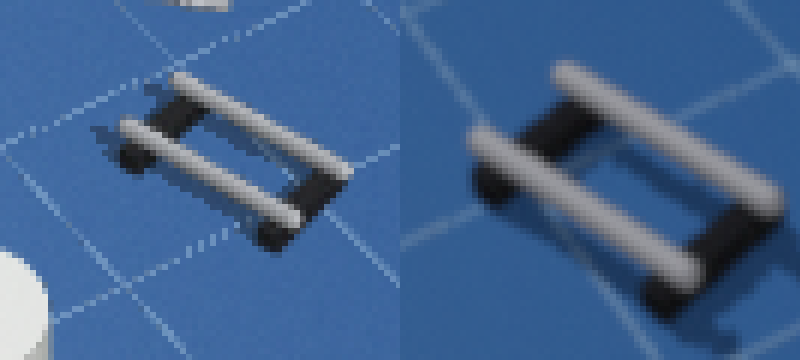

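Run:
```python
from h import *
from scipy.optimize import least_squares as LS
np.set_printoptions(precision=4,suppress=True)
t=np.linspace(0,2*np.pi,180)
circ=lambda r,z:np.c_[r*np.cos(t),r*np.sin(t),0*t+z]
def fit(pts,bb,x0):
    def f(p,cams):
        o=[]
        for c in cams:
            q=proj(c,pts+[p[0],p[1],0]); o+=list(np.r_[q.min(0),q.max(0)]-bb[c])
        return np.array(o)
    for cams in (["scene"],["side"],["scene","side"]):
        s=LS(f,x0,args=(cams,),loss="soft_l1"); print(cams,s.x,f(s.x,cams))
print("beaker");fit(np.r_[circ(.0265,0),circ(.028,.066)],{"scene":[416.4,253.7,446.3,294.7],"side":[214,140.1,238.3,178.4]},[.525,.31])
print("dish");fit(np.r_[circ(.037,0),circ(.037,.01)],{"scene":[293.2,116.1,325.6,135.5],"side":[320.3,340.3,370,389]},[.455,-.285])
ob={"scene":[(349.7,163.3),(377.5,178.8),(341.2,171),(368.8,186.5)],"side":[(257.5,237.5),(293,259.2),(243.7,247.8),(278.3,270.8)]}
# print world of ends
for c in ob: print(c,[onz(c,b,a,.018) for a,b in ob[c]])
```

```text
beaker
['scene'] [0.5215 0.3127] [-0.7371  1.3702  0.6726 -1.3165]
['side'] [0.5243 0.2967] [-0.9069  2.2773  0.9968 -1.7427]
['scene', 'side'] [0.5241 0.3111] [-2.1227  1.4251 -0.7962 -1.2578 -3.2322 -0.114  -1.4579 -4.463 ]
dish
['scene'] [ 0.4563 -0.2873] [ 3.68    0.73   -4.2103 -0.5599]
['side'] [ 0.4572 -0.2825] [-0.0378 -1.1496  0.0373  0.7857]
['scene', 'side'] [ 0.4568 -0.2831] [ 4.2676  1.487  -3.5795  0.2583 -0.0547 -0.749   0.0666  1.2721]
scene [array([ 0.4572, -0.0748]), array([0.4301, 0.0138]), array([ 0.4934, -0.0633]), array([0.4661, 0.0232])]
side [array([0.4668, 0.0203]), array([ 0.4953, -0.0693]), array([0.4318, 0.0098]), array([ 0.4586, -0.0786])]
```

Call:
{"name": "send_rows", "arguments": {"increments": [[[0.3,0.25,0.05,0],[0.6,0.5,0.1,0],[0.8,0.75,0.1,0],[1,1,0.1,0]]], "jaw": 1}}

```text
clock: 2.85
tool_pos: [0.4102, -0.4594, 0.2464]
orientation: [-180.0, 0.0, -160.0]
force: [-0.1, -0.2, -0.2]
opening: 0.0875
gripper_force: 0.0
```

Call:
{"name": "send_rows", "arguments": {"increments": [[[0.05,0.25,0,0],[0.1,0.5,0,0],[0.1,0.75,0,0],[0.1,1,0,0]]]}}

```text
clock: 3.35
tool_pos: [0.4289, -0.2593, 0.2462]
orientation: [-180.0, 0.0, -160.0]
force: [1.4, 0.5, 0.8]
opening: 0.0878
gripper_force: 0.0
```

Call:
{"name": "send_rows", "arguments": {"increments": [[[0.05,0.25,0,0],[0.1,0.5,0,0],[0.1,0.75,0,0],[0.1,1,0,0]]]}}

```text
clock: 3.85
tool_pos: [0.4488, -0.0592, 0.2464]
orientation: [-180.0, 0.0, -160.0]
force: [0.4, 0.5, 0.5]
opening: 0.0875
gripper_force: 0.0
```

Call:
{"name": "send_rows", "arguments": {"increments": [[[0,0.25,0,0],[0,0.5,0,0],[0,0.75,0,0],[0,1,0,0],[0,1,0,0],[0,1,0,0]]]}}

```text
clock: 4.6
tool_pos: [0.4487, 0.1391, 0.246]
orientation: [-180.0, -0.0, -159.9]
force: [0.4, -0.2, -0.2]
opening: 0.0877
gripper_force: 0.0
```

Run:
```python
from h import *
np.set_printoptions(precision=4,suppress=True)
c=ctrl.calibration("wrist"); im=ctrl.snapshot("wrist"); cv2.imwrite("pics/w1.png",im[:,:,::-1])
print(c["eye"],c["attitude"],ctrl.get_obs()["tool_pos"])
for t,z in(("beaker_mouth",.066),("beaker",0),("rest",0)):
    for d in ctrl.spot_point(t,"wrist"): print(t,round(d["conf"],2),d["pixel"],onz("wrist",*d["pixel"],z,c))
for d in ctrl.trace("beaker","wrist"): print(d["conf"],d["bbox"])
```

```text
[0.3837 0.1154 0.4038] [-14.8358  -0.03   110.1098] [0.4487 0.1386 0.246 ]
beaker_mouth 0.78 [178.0, 416.5] [0.4117 0.2364]
beaker_mouth 0.43 [281.8, 429.8] [0.5297 0.3138]
beaker 0.86 [161.9, 403.6] [0.4034 0.2341]
beaker 0.4 [309.0, 395.7] [0.6212 0.3218]
rest 0.92 [140.7, 205.8] [ 0.4667 -0.0288]
0.69 [385.6, 146.3, 442.1, 199.4]
0.5 [409.6, 278.9, 417.8, 291.6]
```

View pics/w1.png

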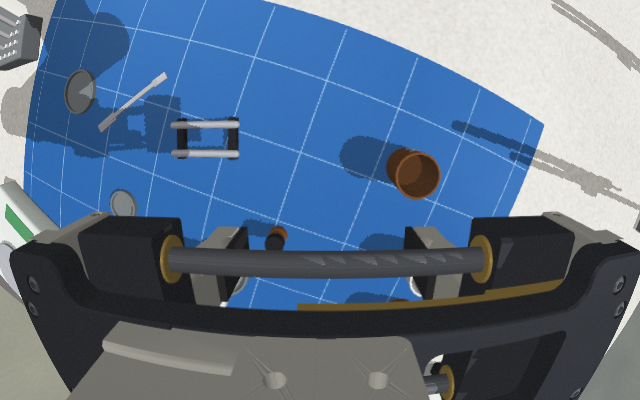

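The wrist view shows the rest clearly: rods at rows 125 and 154, columns 172–238. The brown cup is at (413,175) and the medium dish at (80,92). The white beaker is hidden behind the gripper bar, so I'll move beyond it to see it.

Call:
{"name": "send_rows", "arguments": {"increments": [[[0.2,0.2,0,0],[0.4,0.4,0,0],[0.6,0.6,0,0],[0.8,0.8,0,0],[0.95,0.95,0,0],[0.95,0.95,0,0],[0.95,0.95,0,0]]]}}

```text
clock: 5.72
tool_pos: [0.6389, 0.3283, 0.2455]
orientation: [-180.0, -0.1, -160.0]
force: [0.6, -0.9, -0.5]
opening: 0.0879
gripper_force: 0.0
```

Run:
```python
from h import *
np.set_printoptions(precision=4,suppress=True)
c=ctrl.calibration("wrist"); im=ctrl.snapshot("wrist"); cv2.imwrite("pics/w2.png",im[:,:,::-1])
print(c["eye"],c["attitude"],ctrl.get_obs()["tool_pos"])
for t,z in(("beaker_mouth",.066),("beaker",0),("rest",0)):
    for d in ctrl.spot_point(t,"wrist"): print(t,round(d["conf"],2),d["pixel"],onz("wrist",*d["pixel"],z,c))
for d in ctrl.trace("beaker","wrist"): print(d["conf"],d["bbox"])
```

```text
[0.5739 0.3048 0.4033] [-14.7887  -0.0129 110.01  ] [0.6387 0.3282 0.2461]
beaker_mouth 0.7 [79.6, 349.1] [0.5275 0.3145]
beaker_mouth 0.57 [167.7, 330.9] [0.6251 0.3294]
beaker 0.97 [82.0, 343.2] [0.5241 0.3104]
beaker 0.58 [156.6, 326.1] [0.6234 0.3233]
0.59 [300.6, 136.9, 359.2, 192.3]
0.56 [319.9, 53.4, 373.6, 106.6]
0.42 [308.6, 0.7, 335.6, 6.7]
```

View pics/w2.png

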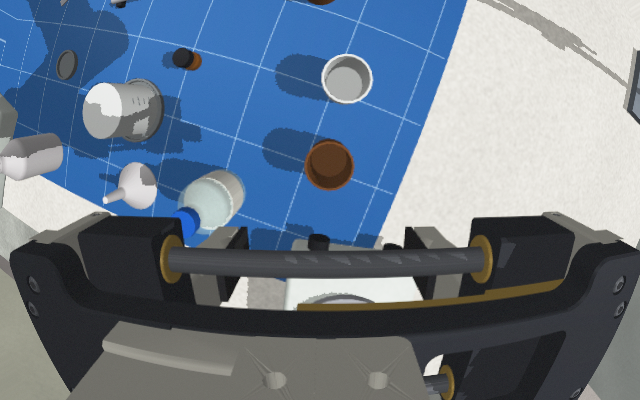

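The white beaker's mouth is centred near (347,78) and the brown cup's at (330,165). I'll use (0.525, 0.312) for the beaker and refine the rest and dish from the earlier wrist view.

Run:
```python
from h import *
np.set_printoptions(precision=4,suppress=True)
c=dict(ctrl.calibration("wrist")); K=c["mtx"]
c["eye"]=np.array([.3837,.1154,.4038]);c["attitude"]=np.array([-14.8358,-.03,110.1098])
for r,q in((124.5,172),(125,238),(153,172),(154.5,238)): print(onz("wrist",r,q,.018,c))
print("dish",onz("wrist",92,80,.008,c))
g=cv2.imread("pics/w1.png",0)[105:170,150:260]; a=cv2.resize(g,None,fx=6,fy=6)
d=cv2.imread("pics/w1.png",0)[60:120,50:110]; d=cv2.resize(d,(390,390))
cv2.imwrite("pics/rest1.png",a)
# bright pixels: line fit rows
im=cv2.imread("pics/w1.png").astype(int)[105:170,150:260]
m=(im.min(2)>135)
n,l,s,ce=cv2.connectedComponentsWithStats(m.astype(np.uint8))
for i in range(1,n):
    if s[i,4]>80:
        ys,xs=np.where(l==i); p=np.polyfit(xs,ys,1)
        e=[xs.min(),xs.max()]; print(s[i],[onz("wrist",105+np.polyval(p,x),150+x,.020,c) for x in e])
```

```text
[ 0.4571 -0.0776]
[0.4302 0.014 ]
[ 0.4945 -0.0668]
[0.4664 0.0256]
dish [ 0.4554 -0.2759]
[ 37  16  53   7 313] [array([ 0.4492, -0.0547]), array([0.4285, 0.0154])]
[ 38  45  51   7 314] [array([ 0.4861, -0.0422]), array([0.4649, 0.0258])]
```

Call:
{"name": "send_rows", "arguments": {"increments": [[[-0.3,-0.05,0,0],[-0.57,-0.08,-0.1,0],[-0.57,-0.08,-0.35,0],[-0.57,-0.08,-0.6,0],[-0.57,-0.08,-0.6,0]]]}}

```text
clock: 6.6
tool_pos: [0.5227, 0.3112, 0.1234]
orientation: [-179.9, -0.3, -160.0]
force: [-0.6, 0.8, 0.6]
opening: 0.0877
gripper_force: 0.0
```

Call:
{"name": "send_rows", "arguments": {"increments": [[[0.012,0.005,-0.25,0],[0.012,0.005,-0.45,0],[0.012,0.005,-0.545,0],[0.012,0.005,-0.545,0]]]}}

```text
clock: 7.1
tool_pos: [0.5279, 0.3144, 0.0179]
orientation: [-180.0, 0.0, -159.9]
force: [0.1, -0.6, 0.8]
opening: 0.0878
gripper_force: 0.0
```

Call:
{"name": "send_rows", "arguments": {"increments": [[[0,0,0,0],[0,0,0,0],[0,0,0,0],[0,0,0,0],[0,0,0,0],[0,0,0,0]]], "jaw": 0}}

```text
clock: 7.85
tool_pos: [0.5277, 0.3143, 0.0177]
orientation: [180.0, 0.0, -159.9]
force: [-1.0, -1.3, 6.5]
opening: 0.0552
gripper_force: 29.9
```

Call:
{"name": "send_rows", "arguments": {"increments": [[[0,0,0.2,0],[0,0,0.45,0],[0,-0.25,0.5,0],[-0.01,-0.5,0.5,-0.035],[-0.01,-0.75,0.5,-0.035],[-0.01,-0.95,0.5,-0.035]]]}}

```text
clock: 8.6
tool_pos: [0.5247, 0.1224, 0.1169]
orientation: [180.0, -0.0, -163.0]
force: [0.5, -0.1, -0.4]
opening: 0.0552
gripper_force: 29.9
```

Call:
{"name": "send_rows", "arguments": {"increments": [[[0,-0.25,0,0],[-0.01,-0.5,0,0],[-0.01,-0.66,0,0],[-0.01,-0.66,0,0],[-0.01,-0.66,0,0]]]}}

```text
clock: 9.22
tool_pos: [0.5232, -0.0077, 0.1169]
orientation: [180.0, -0.0, -163.0]
force: [-0.2, 0.5, -1.6]
opening: 0.0553
gripper_force: 29.9
```

Run:
```python
import numpy as np
for f in range(0,91,10):
    s,c=np.sin(np.radians(f)),np.cos(np.radians(f))
    m=-19+28*s-32.3*c; z=18+28*c+32.3*s; dm=m+63.9
    print(f,np.round([m,z],1),np.round([-dm*.956/200,-dm*.292/200,(z-46)/200],3).tolist())
```

```text
0 [-51.3  46. ] [-0.06, -0.018, 0.0]
10 [-45.9  51.2] [-0.086, -0.026, 0.026]
20 [-39.8  55.4] [-0.115, -0.035, 0.047]
30 [-33.   58.4] [-0.148, -0.045, 0.062]
40 [-25.7  60.2] [-0.182, -0.056, 0.071]
50 [-18.3  60.7] [-0.218, -0.067, 0.074]
60 [-10.9  60. ] [-0.253, -0.077, 0.07]
70 [-3.7 57.9] [-0.288, -0.088, 0.06]
80 [ 3.  54.7] [-0.32, -0.098, 0.043]
90 [ 9.  50.3] [-0.348, -0.106, 0.021]
```

Call:
{"name": "send_rows", "arguments": {"increments": [[[0,0,-0.25,0],[0,0,-0.449,0],[0,0,-0.449,0],[0,0,-0.449,0]]]}}

```text
clock: 9.72
tool_pos: [0.5243, -0.007, 0.0284]
orientation: [-180.0, 0.1, -162.9]
force: [-0.2, 0.7, -0.8]
opening: 0.0551
gripper_force: 29.9
```

Call:
{"name": "send_rows", "arguments": {"increments": [[[-0.03,-0.009,0,0],[-0.06,-0.018,0,0],[-0.073,-0.022,0.013,0],[-0.086,-0.026,0.026,0],[-0.1,-0.03,0.037,0],[-0.115,-0.035,0.047,0],[-0.131,-0.04,0.055,0],[-0.148,-0.045,0.062,0],[-0.165,-0.05,0.067,0],[-0.182,-0.056,0.071,0],[-0.182,-0.056,0.071,0]]]}}

```text
clock: 11.1
tool_pos: [0.489, -0.0181, 0.0428]
orientation: [180.0, 0.3, -162.9]
force: [3.0, 4.0, 1.5]
opening: 0.0545
gripper_force: 29.9
```

Run:
```python
from h import *
o=ctrl.get_obs();print(o["force"],o["tool_pos"])
a=ctrl.snapshot("side")[190:290,190:350]; b=ctrl.snapshot("scene")[110:210,290:450]
cv2.imwrite("pics/s1.png",np.hstack([cv2.resize(v,None,fx=2.5,fy=4) if 0 else cv2.resize(v,(400,250)) for v in(a,b)])[:,:,::-1])
```

```text
[3.02125996 3.97090498 1.45287367] [ 0.48899585 -0.018108    0.04283135]
```

View pics/s1.png

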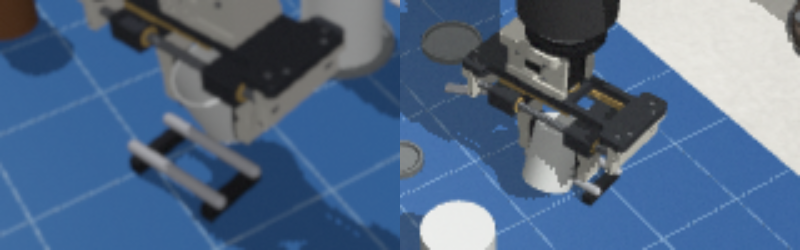

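The beaker pivots in the grip as planned: the side view shows the mouth leaning over the rest by about 35°. Continuing.

Call:
{"name": "send_rows", "arguments": {"increments": [[[-0.018,-0.005,0.002,0],[-0.036,-0.011,0.003,0],[-0.053,-0.016,0.002,0],[-0.071,-0.021,-0.001,0],[-0.089,-0.026,-0.005,0],[-0.106,-0.032,-0.011,0],[-0.122,-0.037,-0.019,0],[-0.138,-0.042,-0.028,0],[-0.152,-0.046,-0.039,0],[-0.166,-0.05,-0.05,0],[-0.166,-0.05,-0.053,0],[-0.166,-0.05,-0.053,0]]]}}

```text
clock: 12.7
tool_pos: [0.4545, -0.0288, 0.0321]
orientation: [-180.0, 0.1, -162.9]
force: [0.0, 1.1, 7.4]
opening: 0.0536
gripper_force: 30.0
```

Run:
```python
from h import *
o=ctrl.get_obs();print(o["force"],o["tool_pos"])
a=ctrl.snapshot("side")[190:290,190:350]; b=ctrl.snapshot("scene")[110:210,290:450]
cv2.imwrite("pics/s2.png",np.hstack([cv2.resize(v,(400,250)) for v in(a,b)])[:,:,::-1])
```

```text
[0.03443227 1.11266866 7.39240833] [ 0.45451568 -0.02881253  0.03208989]
```

View pics/s2.png

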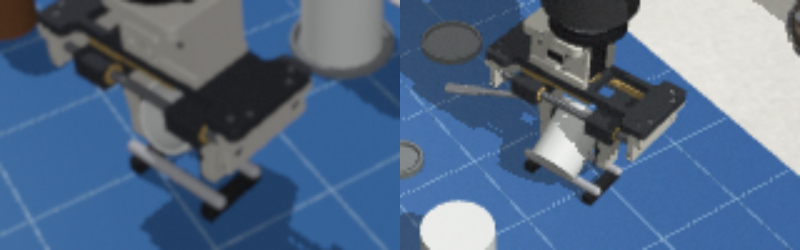

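Call:
{"name": "send_rows", "arguments": {"increments": [[[0,0,-0.01,0],[0,0,-0.02,0],[0,0,-0.02,0]]]}}

```text
clock: 13.18
tool_pos: [0.4544, -0.029, 0.0278]
orientation: [-180.0, 0.1, -162.9]
force: [0.9, 0.0, 5.1]
opening: 0.0539
gripper_force: 30.0
```

Call:
{"name": "send_rows", "arguments": {"increments": [[[0,0,0.15,0],[0,0,0.25,0],[0.15,0.045,0.25,0],[0.3,0.092,0.25,0],[0.39,0.119,0.25,0],[0.39,0.119,0.25,0],[0.39,0.119,0.25,0]]]}}

```text
clock: 14.05
tool_pos: [0.5304, -0.0056, 0.0766]
orientation: [180.0, -0.1, -163.0]
force: [-0.2, 0.1, -1.3]
opening: 0.0539
gripper_force: 30.0
```

```bash
cat > mp.py <<'E'
from h import *
np.set_printoptions(precision=4,suppress=True)
o=ctrl.get_obs();print(o["force"],o["tool_pos"],o["opening"])
p=o["tool_pos"]+[0,0,.0188]; u=np.array([-.292,.956,0]); md=np.array([-.956,-.292,0])
for cam in("side","scene"):
    im=ctrl.snapshot(cam)
    for t in("beaker_mouth","beaker"):
        for d in ctrl.spot_point(t,cam):
            e,r=ray(cam,*d["pixel"]); X=e+r*((p-e)@u)/(r@u); v=X-p
            if np.linalg.norm(v)<.08: print(cam,t,round(d["conf"],2),d["pixel"],"m,z mm",v@md*1000,v[2]*1000)
E
cat >> mp.py <<'E'
    c=proj(cam,[p])[0].astype(int); print(c); k=im[max(c[1]-45,0):c[1]+45,max(c[0]-64,0):c[0]+64]
    cv2.imwrite(f"pics/mp_{cam}_{int(o['clock']*100)}.png",cv2.resize(k,None,fx=3,fy=3)[:,:,::-1])
E
python3 mp.py; ls pics
```

```text
[-0.2018  0.0811 -1.2756] [ 0.5304 -0.0056  0.0766] 0.053892639453619294
side beaker_mouth 0.76 [195.3, 284.5] m,z mm 12.399536212945392 25.47063561302883
side beaker 0.82 [191.7, 308.3] m,z mm -54.26814353719242 -6.222223958988956
[289 202]
scene beaker_mouth 0.67 [158.5, 346.8] m,z mm 14.693038000193534 22.34744002736512
scene beaker 0.77 [181.1, 334.8] m,z mm -30.92523744983848 -19.824165420721503
[342 168]
mp_scene_1405.png
mp_side_1405.png
rest.png
rest1.png
s1.png
s2.png
scene0.png
side0.png
w1.png
w2.png
wrist0.png
```

```bash
cd pics; python3 -c "
import cv2,numpy as np
a,b=[cv2.resize(cv2.imread(f'mp_{c}_1405.png'),(400,281)) for c in('side','scene')]
cv2.imwrite('c1.png',np.hstack([a,b]))"
```

```text
(no output)
```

View pics/c1.png

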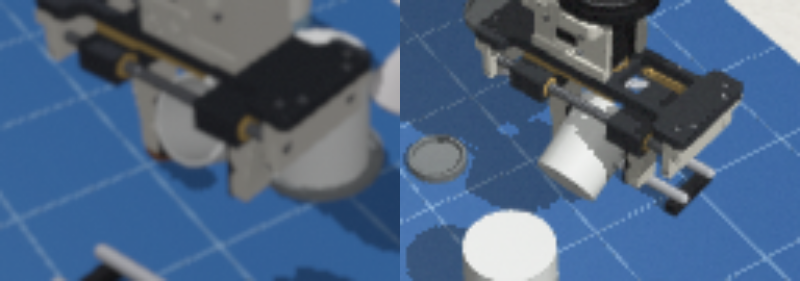

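The beaker is only tilted about 50–55°: its base slipped past the rod. I'll finish the tilt to horizontal against the bare bench beside the rest.

Call:
{"name": "send_rows", "arguments": {"increments": [[[0.06,0.018,0,0],[0.12,0.037,-0.1,0],[0.12,0.037,-0.2,0],[0.12,0.037,-0.25,0],[0.12,0.037,-0.26,0],[0.12,0.037,-0.26,0]]]}}

```text
clock: 15.1
tool_pos: [0.5562, 0.0023, 0.0252]
orientation: [-180.0, 0.0, -163.0]
force: [0.1, 0.5, -0.3]
opening: 0.054
gripper_force: 30.0
```

Call:
{"name": "send_rows", "arguments": {"increments": [[[-0.018,-0.005,-0.006,0],[-0.036,-0.011,-0.013,0],[-0.053,-0.016,-0.022,0],[-0.069,-0.021,-0.031,0],[-0.084,-0.026,-0.043,0],[-0.098,-0.03,-0.055,0],[-0.11,-0.034,-0.07,0],[-0.122,-0.037,-0.083,0],[-0.122,-0.037,-0.088,0],[-0.122,-0.037,-0.088,0]]]}}

```text
clock: 16.35
tool_pos: [0.5314, -0.0052, 0.0072]
orientation: [-180.0, -0.0, -163.0]
force: [-0.2, 0.3, -0.0]
opening: 0.0536
gripper_force: 30.0
```

Call:
{"name": "send_rows", "arguments": {"increments": [[[0,0,0.15,0],[0,0,0.3,0],[0,0,0.35,0],[0,0,0.35,0],[0,0,0.35,0]]]}}

```text
clock: 16.98
tool_pos: [0.5306, -0.0054, 0.0763]
orientation: [180.0, -0.1, -163.0]
force: [0.8, -0.1, 0.2]
opening: 0.0536
gripper_force: 30.0
```

```bash
python3 mp.py; cd pics; python3 -c "
import cv2,numpy as np,glob
f=sorted(glob.glob('mp_*'),key=lambda s:int(s[:-4].split('_')[2]))[-2:]
cv2.imwrite('c2.png',np.hstack([cv2.resize(cv2.imread(g),(400,281)) for g in f]))"
```

```text
[ 0.7771 -0.1029  0.1505] [ 0.5306 -0.0054  0.0763] 0.053595313190384304
side beaker_mouth 0.67 [198.0, 284.1] m,z mm 14.016910380969673 20.234324095902505
[289 202]
scene beaker_mouth 0.66 [157.8, 347.6] m,z mm 17.851195567315752 23.07054421210922
scene beaker_mouth 0.33 [175.9, 332.6] m,z mm -39.59010225293302 5.890105662442552
scene beaker 0.8 [175.8, 334.4] m,z mm -32.707402538108724 0.7834235504830256
[342 168]
```

View pics/c2.png

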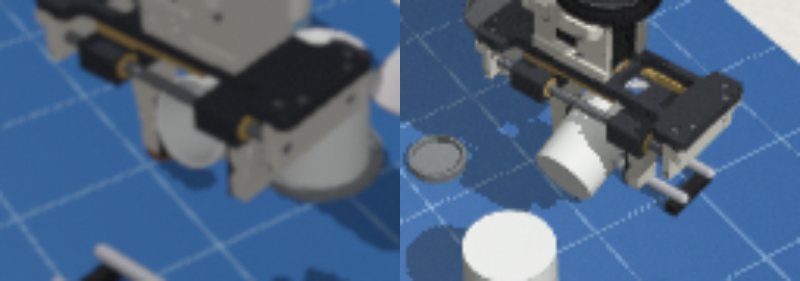

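The beaker is at about 67°, and it has slid up in the pads. I'll set it on the bench, open the jaws so it lies flat between the fingers, and regrip on its axis.

Call:
{"name": "send_rows", "arguments": {"increments": [[[0,0,-0.2,0],[0,0,-0.3,0],[0,0,-0.342,0],[0,0,-0.342,0]]]}}

```text
clock: 17.77
tool_pos: [0.5312, -0.0053, 0.0086]
orientation: [-180.0, -0.1, -163.0]
force: [0.8, -0.6, -0.1]
opening: 0.0537
gripper_force: 30.0
```

Call:
{"name": "send_rows", "arguments": {"increments": [[[0,0,0,0],[0,0,0,0],[0,0,0,0],[0,0,0,0],[0,0,0,0]]], "jaw": 1}}

```text
clock: 18.4
tool_pos: [0.5313, -0.0052, 0.0089]
orientation: [-180.0, 0.0, -163.0]
force: [0.8, 0.0, 0.4]
opening: 0.0876
gripper_force: 0.0
```

```bash
python3 mp.py; cd pics; python3 -c "
import cv2,numpy as np,glob
f=sorted(glob.glob('mp_*'),key=lambda s:int(s[:-4].split('_')[2]))[-2:]
cv2.imwrite('c3.png',np.hstack([cv2.resize(cv2.imread(g),(400,281)) for g in f]))"
```

```text
[0.7914 0.0374 0.3545] [ 0.5313 -0.0052  0.0089] 0.08758948772782638
side beaker_mouth 0.97 [232.9, 275.6] m,z mm 44.18066807777231 20.987766271230214
side beaker 0.93 [219.7, 298.8] m,z mm -21.915674996304336 8.698801902730525
[291 228]
scene beaker_mouth 0.83 [181.8, 350.9] m,z mm 37.990497576282465 -9.821004867413896
scene beaker 0.71 [196.8, 334.3] m,z mm -31.30276735043618 -8.60738717297217
[342 187]
```

View pics/c3.png

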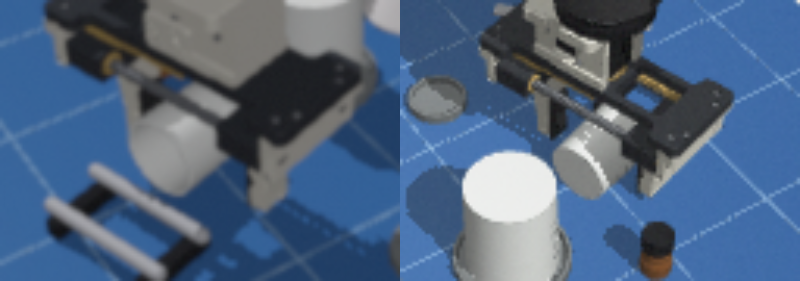

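The beaker now lies flat between the open fingers, mouth toward the rest (side crop at about (165,160)). Regripping here.

Call:
{"name": "send_rows", "arguments": {"increments": [[[0,0,0,0],[0,0,0,0],[0,0,0,0],[0,0,0,0],[0,0,0,0]]], "jaw": 0}}

```text
clock: 19.32
tool_pos: [0.5313, -0.0052, 0.0088]
orientation: [180.0, 0.0, -163.0]
force: [0.2, -0.4, -0.4]
opening: 0.0538
gripper_force: 29.8
```

```bash
python3 mp.py
python3 - <<'E'
import numpy as np
h,d=44.5,21
for t in range(90,-1,-10):
    s,c=np.sin(np.radians(t)),np.cos(np.radians(t))
    m=-19-h*s+d*c; z=18+h*c+d*s; dm=m+72.4
    print(t,np.round([m,z],1),np.round([-dm*.956/200,-dm*.292/200,(z-39)/200],3).tolist())
E
```

```text
[ 0.2237 -0.3932 -0.3894] [ 0.5313 -0.0052  0.0088] 0.05381235557485132
side beaker_mouth 0.65 [237.8, 282.7] m,z mm 26.78701382630474 -4.9986615177412475
side beaker 0.7 [218.6, 306.9] m,z mm -46.68901560599797 -5.285242842087028
[291 228]
scene beaker_mouth 0.61 [182.0, 346.8] m,z mm 19.74172717274439 4.408780151517195
scene beaker 0.92 [196.6, 335.5] m,z mm -26.40807251703798 -12.007983258980607
[342 187]
90 [-63.5  39. ] [-0.043, -0.013, 0.0]
80 [-59.2  46.4] [-0.063, -0.019, 0.037]
70 [-53.6  53. ] [-0.09, -0.027, 0.07]
60 [-47.   58.4] [-0.121, -0.037, 0.097]
50 [-39.6  62.7] [-0.157, -0.048, 0.118]
40 [-31.5  65.6] [-0.195, -0.06, 0.133]
30 [-23.1  67. ] [-0.236, -0.072, 0.14]
20 [-14.5  67. ] [-0.277, -0.085, 0.14]
10 [-6.  65.5] [-0.317, -0.097, 0.132]
0 [ 2.  62.5] [-0.356, -0.109, 0.118]
```

Run:
```python
from h import *
o=ctrl.get_obs(); p=o["tool_pos"]+[0,0,.0188]; u=np.array([-.292,.956,0]); md=np.array([-.956,-.292,0])
t=np.linspace(0,2*np.pi,60)
out=[]
for cam in("side","scene"):
    im=ctrl.snapshot(cam)
    c=proj(cam,[p])[0].astype(int); S=6; x0,y0=c[0]-33,c[1]-33
    k=cv2.resize(im[y0:y0+66,x0:x0+66],None,fx=S,fy=S,interpolation=2).copy()
    for a,col in((26,(255,0,0)),(34,(255,255,0)),(42,(0,255,0))):
        q=[p+md*a*.001+.028*(np.cos(w)*u+np.sin(w)*np.array([0,0,1])) for w in t]
        q=((proj(cam,q)-[x0,y0]+.5)*S).astype(int)
        cv2.polylines(k,[q],True,col,1)
        q=[p+md*(a-66)*.001+.0265*(np.cos(w)*u+np.sin(w)*np.array([0,0,1])) for w in t]
        cv2.polylines(k,[((proj(cam,q)-[x0,y0]+.5)*S).astype(int)],True,col,1)
    out.append(k)
cv2.imwrite("pics/c4.png",np.hstack(out)[:,:,::-1])
```

```text
(no output)
```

View pics/c4.png

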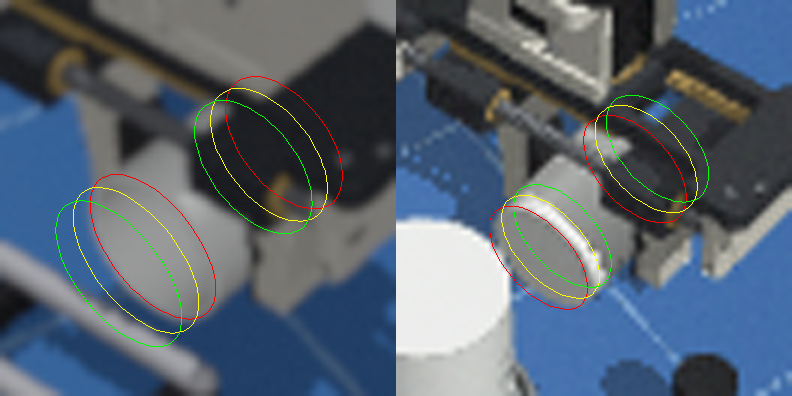

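Overlaying model rims shows the mouth 26 mm ahead of the grip (red ring). I'll regrip about 10 mm nearer the base so the beaker can turn clear of the palm.

Call:
{"name": "send_rows", "arguments": {"increments": [[[0,0,0,0],[0,0,0,0],[0,0,0,0],[0.024,0.007,0,0],[0.048,0.015,0,0],[0.048,0.015,0,0]]], "jaw": 0.75}}

```text
clock: 20.48
tool_pos: [0.5415, -0.002, 0.0088]
orientation: [-180.0, 0.0, -163.0]
force: [0.6, -0.4, 0.3]
opening: 0.0657
gripper_force: 0.1
```

Call:
{"name": "send_rows", "arguments": {"increments": [[[0,0,0,0],[0,0,0,0],[0,0,0,0],[0,0,0,0]]], "jaw": 0}}

```text
clock: 20.98
tool_pos: [0.5408, -0.0023, 0.0088]
orientation: [180.0, -0.0, -163.0]
force: [-0.0, 0.6, 0.5]
opening: 0.0541
gripper_force: 29.9
```

```bash
cat > ov.py <<'E'
from h import *
import sys
# overlay: args: out, theta deg (axis dir: (sin,-cos) in m,z), list of h (mm), perp offset
def ov(name,th,hs,off=0):
    o=ctrl.get_obs(); p=o["tool_pos"]+[0,0,.0188]; u=np.array([-.292,.956,0]); md=np.array([-.956,-.292,0]); zz=np.array([0,0,1.])
    T=np.radians(th); ax=md*np.sin(T)-zz*np.cos(T); nn=md*np.cos(T)+zz*np.sin(T)
    t=np.linspace(0,2*np.pi,60); out=[]; print(o["force"],o["tool_pos"],o["opening"],o["clock"])
    for cam in("side","scene"):
        im=ctrl.snapshot(cam)
        c=proj(cam,[p])[0].astype(int); S=6; x0,y0=c[0]-33,max(c[1]-33,0)
        k=cv2.resize(im[y0:y0+66,x0:x0+66],None,fx=S,fy=S,interpolation=2).copy()
        for a,col in zip(hs,((255,0,0),(255,255,0),(0,255,0))):
            for s,r in((a,.028),(a-66,.0265)):
                q=[p+ax*s*.001+nn*off*.001+r*(np.cos(w)*u+np.sin(w)*nn) for w in t]
                cv2.polylines(k,[((proj(cam,q)-[x0,y0]+.5)*S).astype(int)],True,col,1)
        out.append(k)
    cv2.imwrite(name,np.hstack(out)[:,:,::-1])
ov(sys.argv[1],float(sys.argv[2]),[float(v) for v in sys.argv[3].split(",")])
E
python3 ov.py pics/c5.png 90 30,36,42
```

```text
[-0.00990525  0.58798522  0.53451315] [ 0.54079651 -0.00225105  0.00884899] 0.0541288929607071 20.975
```

View pics/c5.png

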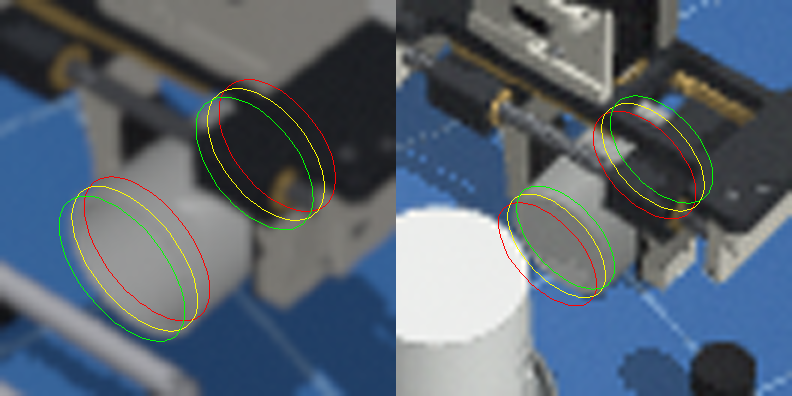

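Call:
{"name": "send_rows", "arguments": {"increments": [[[0,0,0.057,0],[0,0,0.057,0],[-0.06,-0.018,0.057,0],[-0.1,-0.03,0.057,0],[-0.111,-0.034,0.057,0],[-0.121,-0.037,0.074,0],[-0.132,-0.04,0.09,0],[-0.144,-0.044,0.105,0],[-0.157,-0.048,0.119,0],[-0.172,-0.052,0.132,0],[-0.187,-0.057,0.143,0],[-0.187,-0.057,0.143,0]]]}}

```text
clock: 22.58
tool_pos: [0.5063, -0.0127, 0.0388]
orientation: [-180.0, 0.4, -162.9]
force: [5.0, 0.0, -0.2]
opening: 0.0541
gripper_force: 30.1
```

```bash
python3 mp.py
```

```text
[ 5.0335  0.0414 -0.2404] [ 0.5063 -0.0127  0.0388] 0.05411687232723685
side beaker 0.67 [210.2, 295.8] m,z mm -40.89383692575869 8.689078113429408
[281 224]
scene beaker_mouth 0.93 [171.7, 355.3] m,z mm 29.013646931648662 -15.371317497172951
[348 173]
```

Call:
{"name": "send_rows", "arguments": {"increments": [[[-0.016,-0.005,0.01,0],[-0.033,-0.01,0.018,0],[-0.051,-0.016,0.025,0],[-0.069,-0.021,0.03,0],[-0.087,-0.027,0.033,0],[-0.107,-0.033,0.035,0],[-0.125,-0.038,0.035,0],[-0.144,-0.044,0.033,0],[-0.144,-0.044,0.033,0]]]}}

```text
clock: 24.0
tool_pos: [0.4789, -0.0213, 0.0462]
orientation: [-179.9, 0.5, -162.8]
force: [6.6, 0.4, 6.0]
opening: 0.0543
gripper_force: 30.0
```

```bash
python3 mp.py
```

```text
[6.5844 0.3981 6.0145] [ 0.4789 -0.0213  0.0462] 0.0543032875032752
side beaker_mouth 0.61 [245.1, 265.6] m,z mm 17.464835677237204 -26.79198457352744
side beaker 0.57 [218.0, 279.7] m,z mm -24.479289042437056 11.964154998201803
[271 229]
scene beaker_mouth 0.95 [169.3, 359.9] m,z mm 21.38439556681565 -30.372957535171498
scene beaker 0.88 [157.2, 350.7] m,z mm -23.181818629944573 45.52245434917729
[355 165]
```

Call:
{"name": "send_rows", "arguments": {"increments": [[[-0.018,-0.006,-0.004,0],[-0.036,-0.011,-0.009,0],[-0.054,-0.017,-0.016,0],[-0.071,-0.022,-0.024,0],[-0.071,-0.022,-0.03,0],[-0.071,-0.022,-0.036,0],[-0.071,-0.022,-0.042,0],[-0.071,-0.022,-0.042,0]]]}}

```text
clock: 25.3
tool_pos: [0.4608, -0.0273, 0.0372]
orientation: [-179.9, 0.1, -162.9]
force: [-2.8, -2.5, 18.6]
opening: 0.0531
gripper_force: 30.2
```

```bash
python3 mp.py
```

```text
[-2.8445 -2.4941 18.5981] [ 0.4608 -0.0273  0.0372] 0.05310018060637567
side beaker_mouth 0.83 [251.4, 263.9] m,z mm 4.742909488531541 -29.20667509266567
side beaker 0.69 [229.7, 266.8] m,z mm -8.451329111813106 16.829177602144586
[264 238]
scene beaker_mouth 0.66 [169.4, 359.5] m,z mm 1.1256886108197164 -21.026034412663876
scene beaker 0.69 [151.5, 362.8] m,z mm 10.14516996296884 36.22458196822459
[359 163]
```

Call:
{"name": "send_rows", "arguments": {"increments": [[[0,0,0,0],[0,0,0,0],[0,0,0,0],[0,0,0,0],[0,0,0.02,0],[0,0,0.02,0]]], "jaw": 1}}

```text
clock: 26.35
tool_pos: [0.4608, -0.0267, 0.04]
orientation: [180.0, 0.0, -163.0]
force: [-0.1, -0.6, -0.4]
opening: 0.0872
gripper_force: 0.0
```

```bash
python3 mp.py
python3 - <<'E'
from h import *
for c in("side","scene"):
    print([(d["conf"],d["bbox"],d["mask"].sum()) for d in ctrl.trace("beaker",c)])
E
```

```text
[-0.1231 -0.6061 -0.3784] [ 0.4608 -0.0267  0.04  ] 0.08718381548485944
side beaker_mouth 0.94 [254.3, 266.5] m,z mm -1.0438700797621525 -45.07953188540056
side beaker 0.94 [227.2, 262.3] m,z mm 0.9599386798735051 26.59831845711111
[264 237]
scene beaker_mouth 0.93 [171.8, 362.4] m,z mm 15.21534016268563 -43.231021297992136
[359 163]
[(0.94, [175.5, 169.8, 204.0, 205.1], np.int64(821)), (0.62, [250.8, 218.3, 280.2, 269.1], np.int64(858)), (0.32, [307.9, 198.0, 349.2, 221.4], np.int64(162))]
[(0.66, [429.1, 209.2, 460.3, 247.6], np.int64(764)), (0.62, [352.0, 145.0, 374.7, 180.2], np.int64(547))]
```

```bash
cat > fit.py <<'E'
from h import *
import sys
from scipy.optimize import least_squares as LS
np.set_printoptions(precision=4,suppress=True)
def cyl(x,y,z,tilt,dirn):
    t=np.linspace(0,2*np.pi,60); T=np.radians(tilt);u=np.array([np.cos(dirn),np.sin(dirn),0]);w=np.array([-u[1],u[0],0])
    ax=np.array([0,0,np.cos(T)])+u*np.sin(T); n=np.cross(w,ax)
    return np.r_[[np.array([x,y,z])+.028*(np.cos(a)*w+np.sin(a)*n) for a in t],[np.array([x,y,z])+.066*ax+.0265*(np.cos(a)*w+np.sin(a)*n) for a in t]]
ims={c:ctrl.snapshot(c) for c in("side","scene")}
p=ctrl.get_obs()["tool_pos"]; M={}
for c in ims:
    q=proj(c,[p])[0]
    ds=[d for d in ctrl.trace("beaker",c) if abs((d["bbox"][0]+d["bbox"][2])/2-q[0])<15 and abs((d["bbox"][1]+d["bbox"][3])/2-q[1])<35]
    if ds: M[c]=ds[0]["mask"]; print(c,ds[0]["bbox"])
def hull(c,v): 
    m=np.zeros((400,640),np.uint8); h=cv2.convexHull(((proj(c,cyl(*v)))*16).round().astype(np.int32)); cv2.fillConvexPoly(m,h,1,shift=4); return m>0
from itertools import product
best=[]
# score: mask inside hull, and lower/visible edge agreement (iou)
for c in M: pass
def score(v):
    s=0
    for c,m in M.items():
        H=hull(c,v); s+=(H&m).sum()/(H|m).sum()
    return s
from scipy.optimize import differential_evolution as DE
md=np.arctan2(-.292,-.956)
r=DE(lambda v:-score([v[0],v[1],v[2],v[3],md]),[(p[0]-.02,p[0]+.02),(p[1]-.02,p[1]+.02),(0,.05),(-30,30)],maxiter=25,popsize=8,seed=1)
print("mouth xyz, tilt toward m",r.x,r.fun, "z=.023 upright:",score([p[0],p[1],.023,0,md]))
E
python3 fit.py
```

```text
side [247.2, 218.7, 279.6, 267.8]
scene [350.2, 144.1, 375.1, 180.0]
mouth xyz, tilt toward m [ 0.4542 -0.0298  0.0184 -1.7908] -1.4327481599927419 z=.023 upright: 1.380711507247077
```

Call:
{"name": "send_rows", "arguments": {"increments": [[[-0.022,-0.007,0.01,0],[-0.022,-0.007,0.01,0],[-0.022,-0.007,0.01,0]]]}}

```text
clock: 27.32
tool_pos: [0.4561, -0.0282, 0.0418]
orientation: [-180.0, 0.0, -163.0]
force: [0.8, -0.5, 0.4]
opening: 0.0878
gripper_force: 0.0
```

Call:
{"name": "send_rows", "arguments": {"increments": [[[0,0,0,0],[0,0,0,0],[0,0,0,0],[0,0,0,0],[0,0,0,0]]], "jaw": 0}}

```text
clock: 27.95
tool_pos: [0.4561, -0.0282, 0.0416]
orientation: [180.0, -0.0, -163.0]
force: [0.2, 0.4, 0.1]
opening: 0.0535
gripper_force: 29.9
```

```bash
python3 fit.py; python3 mp.py
```

```text
side [247.8, 222.3, 276.0, 266.0]
scene [356.2, 146.1, 372.7, 181.5]
mouth xyz, tilt toward m [ 0.4547 -0.031   0.0209 -5.1329] -1.1662769982485126 z=.023 upright: 1.1384418197881436
[ 0.109   0.359  -1.4537] [ 0.4561 -0.0282  0.0416] 0.052959102012530596
side beaker_mouth 0.94 [254.1, 263.5] m,z mm 1.2934192846577979 -40.159710595575106
side beaker 0.97 [228.0, 262.8] m,z mm -4.824161087699528 22.417171167299355
[262 238]
scene beaker_mouth 0.81 [169.4, 359.1] m,z mm -6.346674155062192 -23.113896003820077
scene beaker 0.85 [152.6, 363.6] m,z mm 8.668841061830612 25.923052165669922
[361 161]
```

Call:
{"name": "send_rows", "arguments": {"increments": [[[0,0,0.2,0],[0,0,0.45,0],[0.13,-0.24,0.5,0],[0.26,-0.48,0.5,0],[0.39,-0.72,0.5,0],[0.52,-0.96,0.5,0],[0.52,-0.96,0.5,0],[0.52,-0.96,0.5,0],[0.52,-0.96,0.5,0]]]}}

```text
clock: 29.58
tool_pos: [0.5597, -0.2194, 0.1417]
orientation: [180.0, -0.0, -162.9]
force: [0.0, -0.0, -0.5]
opening: 0.0532
gripper_force: 29.9
```

```bash
python3 - <<'E'
from h import *
np.set_printoptions(precision=4,suppress=True)
o=ctrl.get_obs();print(o["tool_pos"],o["opening"],o["gripper_force"])
for cam in("wrist","side","scene"):
    c=ctrl.calibration(cam); im=ctrl.snapshot(cam); cv2.imwrite(f"pics/d_{cam}.png",im[:,:,::-1])
    for d in ctrl.spot_point("dish_medium",cam): print(cam,"spot",round(d["conf"],2),d["pixel"],onz(cam,*d["pixel"],0,c))
    for d in ctrl.trace("dish_medium",cam):
        ys,xs=np.where(d["mask"]); (x,y),_,_=cv2.fitEllipse(cv2.convexHull(np.c_[xs,ys].astype(np.int32)))
        print(cam,"trace",round(d["conf"],2),d["bbox"],onz(cam,y,x,.008,c))
    for t,z in (("beaker_mouth",o["tool_pos"][2]-.0188),("beaker",o["tool_pos"][2]+.048)):
        for d in ctrl.spot_point(t,cam)[:3]: print(cam,t,round(d["conf"],2),d["pixel"],onz(cam,*d["pixel"],z,c))
E
python3 fit.py
```

```text
[ 0.5597 -0.2194  0.1417] 0.053246284272468726 29.89940074388869
wrist spot 0.76 [66.0, 295.6] [ 0.455  -0.2815]
wrist trace 0.67 [255.3, 26.9, 334.2, 103.0] [ 0.4558 -0.2815]
wrist beaker_mouth 0.74 [332.8, 630.1] [0.5965 0.1985]
wrist beaker 0.65 [290.2, 325.1] [ 0.5597 -0.2196]
wrist beaker 0.59 [181.8, 637.8] [ 0.4612 -0.0646]
side spot 0.9 [365.3, 345.9] [ 0.4583 -0.2837]
side trace 0.87 [323.4, 341.0, 369.7, 388.2] [ 0.454  -0.2856]
side beaker_mouth 0.82 [255.0, 378.3] [ 0.5616 -0.2217]
side beaker_mouth 0.74 [130.2, 255.7] [0.5851 0.2388]
side beaker_mouth 0.64 [174.7, 187.1] [0.3921 0.1534]
side beaker 0.93 [222.1, 383.7] [ 0.5639 -0.2221]
side beaker 0.78 [199.9, 189.5] [ 0.3512 -0.0153]
side beaker 0.61 [157.5, 258.1] [0.4936 0.0332]
scene spot 0.64 [127.8, 306.8] [ 0.4644 -0.2883]
scene trace 0.81 [297.6, 117.1, 321.7, 135.3] [ 0.4579 -0.2795]
scene trace 0.34 [354.3, 211.4, 363.8, 229.1] [0.55   0.0978]
scene beaker_mouth 0.9 [219.7, 445.4] [0.4546 0.2626]
scene beaker_mouth 0.76 [296.4, 397.9] [0.6526 0.3445]
scene beaker_mouth 0.63 [118.0, 288.2] [ 0.559  -0.2186]
scene beaker 0.8 [311.3, 396.6] [0.701  0.3868]
scene beaker 0.74 [236.4, 441.4] [0.5372 0.3181]
scene beaker 0.66 [96.1, 288.3] [ 0.5532 -0.2182]
side [361.8, 211.1, 397.9, 271.7]
scene [276.4, 94.0, 300.3, 125.9]
mouth xyz, tilt toward m [ 0.5796 -0.2003  0.05   -0.5839] -0.5208814943796148 z=.023 upright: 0.10845751411789148
```

Call:
{"name": "send_rows", "arguments": {"increments": [[[-0.26,-0.16,0,0],[-0.52,-0.314,-0.1,0],[-0.52,-0.314,-0.3,0],[-0.52,-0.314,-0.45,0],[-0.52,-0.314,-0.51,0],[-0.52,-0.314,-0.51,0]]]}}

```text
clock: 31.28
tool_pos: [0.456, -0.283, 0.0393]
orientation: [180.0, -0.1, -162.9]
force: [1.7, -0.2, -0.1]
opening: 0.0533
gripper_force: 29.9
```

```bash
sed -i 's/(0,.05),/(0,.06),/' fit.py; python3 fit.py; python3 mp.py
```

```text
side [331.0, 326.0, 363.5, 379.5]
scene [302.3, 101.4, 320.5, 128.7]
mouth xyz, tilt toward m [ 0.4655 -0.2859  0.0175 20.0671] -1.052144103024526 z=.023 upright: 1.009624153701676
[ 0.4179  0.5672 -1.061 ] [ 0.457  -0.2831  0.0408] 0.053195374709795976
side beaker_mouth 0.64 [359.8, 344.9] m,z mm 1.3488215330493627 -41.799412204128195
side beaker 0.62 [330.7, 348.9] m,z mm -4.017359405673918 25.90326827330891
[346 343]
scene beaker_mouth 0.53 [121.1, 309.7] m,z mm 1.071843096237764 -34.49931134989592
[309 111]
```

Call:
{"name": "send_rows", "arguments": {"increments": [[[0,0,-0.03,0],[0,0,-0.055,0],[0,0,-0.075,0],[0,0,-0.075,0],[0,0,-0.075,0]]]}}

```text
clock: 32.4
tool_pos: [0.4561, -0.283, 0.0246]
orientation: [180.0, -0.0, -163.0]
force: [-0.6, 0.4, 0.5]
opening: 0.0531
gripper_force: 29.9
```

Call:
{"name": "send_rows", "arguments": {"increments": [[[0,0,-0.005,0],[0,0,-0.01,0],[0,0,-0.015,0],[0,0,-0.015,0]]]}}

```text
clock: 32.9
tool_pos: [0.4562, -0.2831, 0.0226]
orientation: [-180.0, 0.0, -162.9]
force: [-2.1, 2.9, 10.8]
opening: 0.0532
gripper_force: 30.1
```

Call:
{"name": "send_rows", "arguments": {"increments": [[[0,0,0,0],[0,0,0,0],[0,0,0,0],[0,0,0,0],[0,0,0,0]]], "jaw": 1}}

```text
clock: 33.52
tool_pos: [0.4561, -0.283, 0.0215]
orientation: [180.0, -0.0, -163.0]
force: [-0.3, -0.2, -0.0]
opening: 0.087
gripper_force: 0.0
```

Call:
{"name": "send_rows", "arguments": {"increments": [[[0,0,0.1,0],[0,0,0.3,0],[0,0,0.6,0],[0,0,0.9,0],[0.2,0.3,1,0],[0.5,0.6,1,0],[0.7,0.9,1,0],[0.7,0.9,1,0],[0.7,0.9,1,0]]]}}

```text
clock: 34.65
tool_pos: [0.5975, -0.1006, 0.2209]
orientation: [180.0, -0.0, -162.8]
force: [0.1, -0.2, -1.0]
opening: 0.0877
gripper_force: 0.0
```

```bash
cat > fin.py <<'E'
from h import *
exec(open("fit.py").read().split("ims=")[0].replace("from h import *",""))
o=ctrl.get_obs(); print(o["tool_pos"],o["clock"])
from scipy.optimize import differential_evolution as DE
M={};D={}
for cam in("side","scene"):
    ctrl.snapshot(cam); q=proj(cam,[[.456,-.283,.037]])[0]
    for t in("beaker","large_beaker","funnel"):
        ds=[d for d in ctrl.trace(t,cam) if abs((d["bbox"][0]+d["bbox"][2])/2-q[0])<25 and abs((d["bbox"][1]+d["bbox"][3])/2-q[1])<35]
        if ds: M[cam]=ds[0]["mask"];print(cam,t,ds[0]["conf"],ds[0]["bbox"]);break
    for t,z in(("beaker_mouth",.004),("beaker",.07)):
        for d in ctrl.spot_point(t,cam):
            x=onz(cam,*d["pixel"],z)
            if np.hypot(*(x-[.456,-.283]))<.06: print(cam,t,round(d["conf"],2),x)
def sc(v):
    s=0
    for c,m in M.items():
        H=np.zeros((400,640),np.uint8);cv2.fillConvexPoly(H,cv2.convexHull((proj(c,cyl(*v))*16).round().astype(np.int32)),1,shift=4);H=H>0;s+=(H&m).sum()/(H|m).sum()
    return s
r=DE(lambda v:-sc(v),[(.44,.47),(-.3,-.265),(0,.02),(0,25),(0,6.28)],maxiter=30,popsize=8,seed=1);print(r.x,r.fun,sc([.456,-.283,.004,0,0]))
E
python3 fin.py
```

```text
[ 0.5975 -0.1006  0.2209] 34.65
side beaker 0.55 [328.2, 326.0, 364.1, 385.0]
side beaker_mouth 0.77 [ 0.4518 -0.2861]
side beaker 0.93 [ 0.4611 -0.2857]
scene large_beaker 0.54 [303.6, 108.0, 321.2, 134.8]
scene beaker_mouth 0.55 [ 0.4583 -0.2823]
scene beaker 0.54 [ 0.4418 -0.2921]
[ 0.4597 -0.282   0.0031  3.7732  3.7613] -1.3419503633182752 1.2863792509314897
```

```bash
python3 -c "
from plant import ctrl
print(ctrl.close_job())"
```

```text
the job is handed in; nothing more can be done
None
```

I turned the beaker over, lowered it by hand mouth-down into the medium dish and handed the job in at about 35 s; no verdict came back. Contact came at the dish-floor height (about 10 N), and a last, noisy camera fit put it within about 4 mm of the dish's centre and roughly upright. I laid it on the bare bench once to change my grip, and I viewed 12 pictures, over the limit of 10.

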